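# Find the drilled hole with the index pin and lock the dowelling jig

### The arm

A 6-joint arm with a two-finger parallel gripper is mounted at the origin on the work surface. World frame = base frame: x ahead of the robot, y to its left, z up, the work surface at z = 0. Lengths are in m, angles in rad, forces in N, time in s.
With the tool pointing down it reaches from about 0.275 to 0.85 m from the base axis. Payload 5.2 kg.
Tool frame: the origin (TCP) lies at the very end of the fingers, on their centre line; the grasp point (between the pads) lies 19 mm behind it; x points along the fingers, z is the direction in which the jaws open and shut, and the axes are right-handed (so a half turn about x gives the same grasp; the last joint's range is limited). The gripper opens to 85 mm and grips with 20 to 120 N. Pads are 22 mm wide; open, the fingers measure 114 mm over their backs; the gripper's body (76 mm by 85 mm) begins 54 mm behind the grasp point. The pads swing forward as they close: fully open they stand 13 mm farther back than shut.
Start: joints at [1.024, 0.259, 1.535, -0, 1.348, -0.203], TCP at [0.185, 0.518, 0.231] pointing down, gripper open.
Joint ranges: [-3.14, 3.14], [-0.91, 2.08], [0.19, 2.58], [-1.22, 4.36], [0.22, 2.71], [-3.12, 3.12]. Speed limits (rad/s): [2.57, 2.57, 3.14, 3.14, 3.14, 3.14].

### API

Orientations are given as a unit quaternion [w, x, y, z].
In Python, from cell import * gives the robot as it stands. The module is installed in compiled form; this text tells all that it offers.
- The arm moves only by the tool servo_tool, never from a script. Its arguments are lists of equal length, an entry for each row: "angular": the turn, a rotation vector about the world's x, y, z in degrees, a list of three; "xyz": the shift along the world's x, y, z in mm, a list of three; "grip": the closure, from -1 (fully open) to 1 (shut). In form: {"angular": [[wx, wy, wz], ...], "xyz": [[tx, ty, tz], ...], "grip": [grip, ...]}. A call has 1 to 5 rows; each row is the pose to reach, as a shift and turn from the pose measured when the call began; what a row does not reach only later rows make up. A row lasts 1/8 s, in which the tool goes at most 62.5 mm and 10.7 degrees, less where a joint would pass 70% of its speed; a pose out of reach is approached as far as the arm can. A call with a gripper value outside its range is refused whole. The fingers move at their own pace and stop on an object; "force" is the grip in N (left out, the last holds). Time passes only in rows, so rows that repeat a pose let the fingers close. It gives the time, the measured TCP pose, the force and the opening at its end, in the units of the state.
- observe(): the state, without advancing time (a new reading comes with each control period).
- get_image(name): name is "scene" or "top" or "wrist"; returns a dict with "frame" (384x512x3 uint8, red, green, blue), "vfov" (degrees; the focal length in pixels is half the picture's height over the tangent of half this angle, whatever the lens; pixels are square), "cx", "cy" (the principal point, pixels), "k1" (the pictures are not rectified: a ray, as slopes to the right and down, at radius r is drawn at 1 + k1 r^2 times it, then the intrinsics apply), "extrinsics" (4x4, takes a point from world to camera coordinates); the wrist camera has in their place "mount" (4x4, takes a point from camera to tool coordinates, whose origin is the TCP and whose axes are the tool frame's). Camera axes: x right, y down, z forward; pixel columns grow to the right and rows downward; lengths in m; the calibration is good to about 2 mm. A picture is of the moment at which its call begins: read the wrist's pose just before it. There is no depth.
- sign_off(): hands the job in, once; it reports no verdict.
Trained networks look in a picture, given as the dict that the camera call returned (one of the last four; its "shot" number tells which), for a name from the list of things; names that differ only in an ending like _2 or _b are one class to them, and where a whole thing is asked for, a point or a joint stands for the part that bears it (a point fixed in the world has none). Each returns a list of dicts, best first, with "conf" (0 to 1); they miss things now and then, are a little off and sometimes report something else, mostly with a low value. They report only what shows in the picture. A call takes as long as a camera call.
- silhouettes(picture, target): "pixels" (384x512 bool, what is visible of it) and "extent" ([left, top, right, bottom] in pixels, round what is visible of it).
The state is a dict: "time_s": time; "joint_positions": joint angles; "joint_velocities": joint speeds; "effort": joint torques, N m; "tool_pos": TCP position; "ee_rot": TCP orientation; "ft_force": force on the tool from outside, world axes, zero at the start; "moment": the same for the moment, N m; "width": finger opening in m.
Only numpy, scipy, OpenCV 4.12 (cv2) and the standard library are available. Lean on these libraries where they do the work, as an engineer would, in place of code of your own. Each camera call takes 0.05 s, during which the arm holds its last target. There are 200 camera calls.

### The job

Lock the dowelling jig to the rail with its steel index pin: only one of the jig's three holes has a drilled hole in the wood beneath it, the other two stop the pin a short way down, and they look alike, so find the right one by feel. The pin lies in the sloping trough and the jig's side plates leave no room for a tilted hand, so first stand the pin upright in the hole of the wooden block, fully down, and let go of it; then take it again from above and leave it upright in the jig, fully home with its collar down on the jig, and released. Leave the glue bottle and the tape measure where they are.

Things in the scene. Friction and masses are not known exactly. Their poses are not given: they have to be found in the camera images.
- pin: steel index pin, 120 g: round shaft 8 mm wide, 62 mm long; collar 26 mm wide, 5 mm thick; square head 16 x 16 x 40 mm. Origin on the axis at the collar's underside; z from tip to head (collar 0 to 5 mm, head 5 to 45, tip -62); x, y normal to the head's flats. Starts in the trough: tip 25 degrees below level, away from the robot, head up towards it, two flats upright
- pin_tip (a point): the tip of the pin's shaft, 62 mm below the pin's origin along its axis
- rest: fixed dark-wood rest, foot 120 x 60 x 12 mm, with a sloping trough 50 mm long, 24 mm wide. Origin on the table, z up; x is the way the trough falls, about away from the robot. The pin's collar starts against the trough's upper end (x -20, z 72 mm); its head lies on a bar 10 mm wide, both sides free. The trough's cheeks stand 6 mm above the pin's axis: lift 20 mm before turning it
- stand: fixed dark-wood block 64 x 64 mm, 75 mm high, with one upright hole through it in the middle of its top. Origin under its centre, z up. Rest and block may be on either side of the jig.
- stand_hole (a point): centre of the mouth of the block's hole, 12 mm wide with a 3 mm chamfer, on the block's top 75 mm above the table; the hole is deep enough for the whole shaft, so that the collar comes to rest on the block's top
- jig: fixed dowelling jig on a wood rail. Origin on the table under its centre, x along the rail, z up. Aluminium plate 130 (x) x 44 x 20 mm, top at z 75 mm, three holes in a row at x -34, 0, +34 mm. Grey side plates 6 mm thick, inner faces at y -22 and +22 mm, rise to z 120 mm; the channel's ends are open. Rail 240 mm long, 55 mm high
- hole0 (a point): centre of the mouth of the jig's hole at x -34 mm, on the plate's top. All three holes are 9.5 mm wide with a 1.5 mm chamfer. Under two of them undrilled wood stops the pin 20 mm down; under the third, not known which, the hole goes on and takes the whole 62 mm shaft.
- hole1 (a point): centre of the mouth of the jig's middle hole, on the plate's top
- hole2 (a point): centre of the mouth of the jig's hole at x +34 mm, on the plate's top
- glue: bystander: white glue bottle 60 mm across and 170 mm high, origin under its centre; loose
- tape: bystander: black tape measure 70 x 35 x 60 mm, origin under its centre; loose

How it is judged:
By the outcome, as a careful person would: the job done as asked, in the order asked, and still so for the second after the job is handed in, with the robot touching nothing.
It also fails if it takes over 67 s, if anything falls off the work surface, if the arm or the gripper's body presses on something with over 40 N, if the wrist force passes 120 N, or if a joint passes its speed limit or range.

## Working session

There is one attempt and no reset: what is moved stays moved. The work goes in short steps, Python scripts to look and compute and a tool call to move; the robot and the scene stay as the last step left them, time stands still between calls to the robot, and variables do not carry over. Pictures are saved under pics/ and viewed, about 8 in all and at most 12, crops included, and the job is handed in when it is done.

Besides the shell and the picture viewer there is one more tool, called after "Emit:" as name(argument=value, ...) on one line, values as JSON. servo_tool: Moves the arm, as the interface text tells. Its arguments: {"type":"object","properties":{"angular":{"type":"array","items":{"type":"array","items":{"type":"number"}}},"xyz":{"type":"array","items":{"type":"array","items":{"type":"number"}}},"grip":{"type":"array","items":{"type":"number"}},"force":{"type":"number"}},"required":["angular","xyz","grip"]}

```bash
mkdir -p pics
cat > h.py <<'E'
from cell import *
import numpy as np, cv2
from scipy.spatial.transform import Rotation as R
def cam(p):
    f=p["frame"].shape[0]/2/np.tan(np.radians(p["vfov"])/2)
    return f
def T_wc(p,st=None):
    if "extrinsics" in p: return np.linalg.inv(np.array(p["extrinsics"]))
    q=st["ee_rot"]; T=np.eye(4); T[:3,:3]=R.from_quat([q[1],q[2],q[3],q[0]]).as_matrix(); T[:3,3]=st["tool_pos"]
    return T@np.array(p["mount"])
def proj(p,X,st=None):
    X=np.atleast_2d(X); T=np.linalg.inv(T_wc(p,st)); c=X@T[:3,:3].T+T[:3,3]
    s=c[:,:2]/c[:,2:]; s=s*(1+p["k1"]*(s**2).sum(1,keepdims=True))
    return s*cam(p)+[p["cx"],p["cy"]]
def ray(p,uv,st=None):
    d=(np.atleast_2d(uv)-[p["cx"],p["cy"]])/cam(p); s=d.copy()
    for _ in range(20): s=d/(1+p["k1"]*(s**2).sum(1,keepdims=True))
    T=T_wc(p,st); v=np.c_[s,np.ones(len(s))]@T[:3,:3].T
    return T[:3,3],v
def atz(p,uv,z,st=None):
    o,v=ray(p,uv,st); return o+v*((z-o[2])/v[:,2])[:,None]
def save(p,n,crop=None,k=1):
    im=p["frame"][:,:,::-1]
    if crop: im=im[crop[1]:crop[3],crop[0]:crop[2]]
    cv2.imwrite("pics/"+n,cv2.resize(im,None,fx=k,fy=k,interpolation=cv2.INTER_CUBIC))
E
cat > a.py <<'E'
from h import *
ims=[]
for n in ["top","scene"]:
    p=get_image(n); save(p,n+"0.png"); print(n,p["vfov"],p["k1"],T_wc(p).round(3).tolist())
    for t in ["pin","rest","stand","jig","glue","tape","stand_hole","hole0","hole1","hole2"]:
        for s in silhouettes(p,t)[:3]:
            ys,xs=np.nonzero(s["pixels"]); c=[xs.mean(),ys.mean()]
            print(t,round(s["conf"],2),s["extent"],np.round(c,1),atz(p,c,.075).round(3)[0], len(xs))
print(observe())
E
python3 a.py
```

```text
top 54.448196118615535 -0.07429282355729518 [[0.003, -0.99, 0.141, 0.448], [-1.0, -0.005, -0.019, 0.002], [0.019, -0.141, -0.99, 1.068], [0.0, 0.0, 0.0, 1.0]]
pin 0.74 [119.4, 202.0, 143.1, 234.3] [130.1 220.5] [0.506 0.325 0.075] 168
pin 0.4 [122.3, 197.6, 156.9, 243.0] [141.2 218.7] [0.511 0.295 0.075] 825
stand 0.6 [324.0, 196.2, 356.2, 226.4] [340.8 209.2] [ 0.539 -0.239  0.075] 638
stand 0.54 [252.7, 168.6, 282.2, 258.6] [266.6 212.4] [ 0.53  -0.039  0.075] 1724
jig 0.77 [251.2, 169.8, 287.6, 257.4] [266.7 212.3] [ 0.53  -0.039  0.075] 1730
jig 0.59 [123.7, 196.7, 157.3, 242.4] [140.9 219.3] [0.509 0.296 0.075] 767
jig 0.58 [322.7, 188.7, 358.7, 223.6] [340.2 209.4] [ 0.539 -0.237  0.075] 715
glue 0.93 [304.4, 142.1, 332.9, 169.5] [317.3 155.2] [ 0.687 -0.178  0.075] 579
tape 0.85 [173.3, 147.3, 196.5, 175.1] [184.4 159.5] [0.673 0.185 0.075] 415
stand_hole 0.85 [325.0, 193.7, 358.0, 223.2] [340.  209.7] [ 0.538 -0.237  0.075] 672
stand_hole 0.5 [174.6, 144.4, 198.3, 175.9] [184.5 159.1] [0.674 0.184 0.075] 423
hole0 0.61 [251.3, 168.5, 282.0, 261.4] [266.7 212.2] [ 0.53  -0.039
[... 1450 characters left out ...]
] 854
{'time_s': 1.1, 'joint_positions': array([ 1.02418968e+00,  2.58583910e-01,  1.53502109e+00, -6.31866905e-06,
        1.34801510e+00, -2.02761931e-01]), 'joint_velocities': array([-8.70751417e-04,  3.22580150e-04,  5.27185693e-05,  4.98124390e-04,
        9.69859748e-04,  1.60905760e-03]), 'effort': array([-5.03629271e-04, -4.45934522e+01, -2.90900034e+01, -2.42958658e-04,
        6.26062902e-04,  2.36760904e-06]), 'tool_pos': array([0.18536415, 0.51781005, 0.23130993]), 'ee_rot': array([ 0.57815889, -0.40709679,  0.57817494,  0.40708505]), 'ft_force': array([-0.68790044, -0.48035682,  0.32975987]), 'moment': array([-0.02075324,  0.01446543,  0.00322076]), 'width': 0.08529624694992896}
```

```bash
python3 -c "
import cv2
a=cv2.imread('pics/top0.png')[130:270,110:370];cv2.imwrite('pics/c1.png',cv2.resize(a,None,fx=3,fy=3,interpolation=2))
a=cv2.imread('pics/scene0.png')[100:330,160:410];cv2.imwrite('pics/c2.png',cv2.resize(a,None,fx=2.6,fy=2.6,interpolation=2))"
```

```text
(no output)
```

View pics/c1.png

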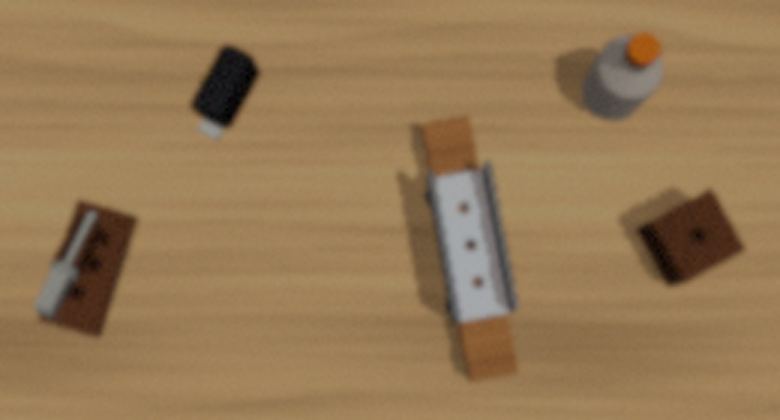

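View pics/c2.png

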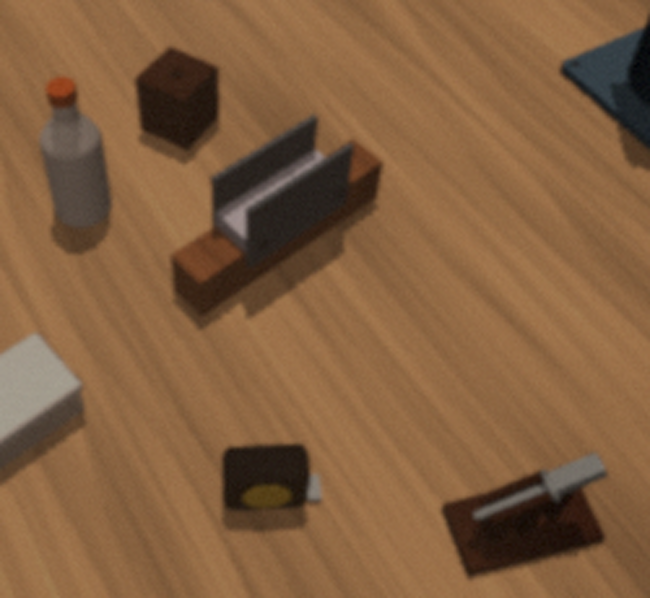

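```bash
cat > b.py <<'E'
from h import *
p=get_image("top"); q=get_image("scene")
f=lambda x,y:[110+x/3,130+y/3]
g=lambda x,y:[160+x/2.6,100+y/2.6]
H=[atz(p,f(*c),.075)[0] for c in [(463,207),(470,245),(477,282)]]
print("holes",np.round(H,4).tolist(), np.degrees(np.arctan2(*(H[0]-H[2])[[1,0]])))
print("stand",atz(p,f(698,236),.075).round(4), atz(q,g(180,71),.075).round(4))
print("collar/origin",atz(p,f(67,270),.072).round(4), atz(q,g(549,481),.072).round(4))
print("tip",atz(p,f(93,212),.046).round(4),atz(q,g(478,516),.046).round(4))
print("headend",atz(p,f(46,308),.091).round(4),atz(q,g(602,464),.091).round(4))
print(observe()["tool_pos"])
E
python3 b.py
```

```text
holes [[0.5658, -0.033, 0.075], [0.5318, -0.0392, 0.075], [0.499, -0.0454, 0.075]] 10.555516654506071
stand [[ 0.5406 -0.244   0.075 ]] [[ 0.5385 -0.2417  0.075 ]]
collar/origin [[0.5076 0.3197 0.072 ]] [[0.5054 0.3218 0.072 ]]
tip [[0.5627 0.3064 0.046 ]] [[0.5603 0.3106 0.046 ]]
headend [[0.4733 0.3306 0.091 ]] [[0.4706 0.3359 0.091 ]]
[0.18537765 0.51779401 0.23130576]
```

```bash
cat >> h.py <<'E'
def Rst(st):
    q=st["ee_rot"]; return R.from_quat([q[1],q[2],q[3],q[0]])
def Rt(alpha,psi,zref):
    a,s=np.radians([alpha,psi]); x=np.array([np.cos(a)*np.cos(s),np.cos(a)*np.sin(s),-np.sin(a)])
    z=np.array([-np.sin(s),np.cos(s),0])
    if z@zref<0: z=-z
    return np.c_[x,np.cross(z,x),z]
def plan(st,pos,Rm,n=None):
    dr=np.degrees((R.from_matrix(Rm)*Rst(st).inv()).as_rotvec()); dx=(np.array(pos)-st["tool_pos"])*1000
    print("turn",dr.round(1),np.linalg.norm(dr).round(1),"shift",dx.round(1),np.linalg.norm(dx).round(1))
    n=n or int(np.ceil(max(np.linalg.norm(dr)/10.2,np.linalg.norm(dx)/55)))
    for i in range(1,n+1): print((dr*i/n).round(1).tolist(),(dx*i/n).round(1).tolist())
def show(st):
    print("t",round(st["time_s"],2),"tcp",st["tool_pos"].round(4),"F",st["ft_force"].round(1),"w",round(st["width"],4),"j",st["joint_positions"].round(2)); print(Rst(st).as_matrix().round(3).tolist())
E
python3 - <<'E'
from h import *
st=observe(); show(st)
M=Rt(45,-15.3,Rst(st).as_matrix()[:,2])
g=np.array([.4785,.3285,.0855]); print(M.round(2).tolist())
plan(st,g+M[:,0]*(.019-.10),M)
E
```

```text
t 1.2 tcp [0.1854 0.5178 0.2313] F [-0.3 -0.3 -0.2] w 0.0853 j [ 1.02  0.26  1.54 -0.    1.35 -0.2 ]
[[-0.0, -0.941, 0.337], [-0.0, 0.337, 0.941], [-1.0, 0.0, -0.0]]
[[0.68, -0.68, 0.26], [-0.19, 0.19, 0.96], [-0.71, -0.71, 0.0]]
turn [-13.5 -42.9   4.2] 45.2 shift [ 237.9 -174.2  -88.5] 307.8
[-2.3, -7.2, 0.7] [39.6, -29.0, -14.8]
[-4.5, -14.3, 1.4] [79.3, -58.1, -29.5]
[-6.8, -21.5, 2.1] [118.9, -87.1, -44.3]
[-9.0, -28.6, 2.8] [158.6, -116.1, -59.0]
[-11.3, -35.8, 3.5] [198.2, -145.2, -73.8]
[-13.5, -42.9, 4.2] [237.9, -174.2, -88.5]
```

Emit:
servo_tool(angular=[[-2.3, -7.2, 0.7], [-4.5, -14.3, 1.4], [-6.8, -21.5, 2.1], [-9, -28.6, 2.8], [-11.3, -35.8, 3.5]], xyz=[[40, -29, -10], [79, -58, -20], [119, -87, -35], [159, -116, -55], [198, -145, -74]], grip=[-1, -1, -1, -1, -1])

```text
time_s: 1.82
tool_pos: [0.3844, 0.3727, 0.1576]
ee_rot: [0.674, -0.584, 0.395, 0.221]
ft_force: [1.5, -1.2, 0.1]
width: 0.0853
```

Emit:
servo_tool(angular=[[-2.2, -7.1, 0.7], [-2.2, -7.1, 0.7], [-2.2, -7.1, 0.7]], xyz=[[40, -29, -14.5], [40, -29, -14.5], [40, -29, -14.5]], grip=[-1, -1, -1])

```text
time_s: 2.2
tool_pos: [0.4244, 0.3442, 0.1433]
ee_rot: [0.684, -0.611, 0.354, 0.181]
ft_force: [-1.2, 0.5, 0.3]
width: 0.0849
```

Run:
```python
from h import *
st=observe(); show(st)
p=get_image("wrist"); save(p,"w1.png")
for s in silhouettes(p,"pin"): 
    print(s["conf"],s["extent"]); 
    m=s["pixels"]; ys,xs=np.nonzero(m); print(xs.mean(),ys.mean(),len(xs))
ps=np.radians(-15.3); t=np.array([np.cos(.4363)*np.cos(ps),np.cos(.4363)*np.sin(ps),-np.sin(.4363)]); o=np.array([.5065,.3208,.072])
im=p["frame"][:,:,::-1].copy()
for s in [-45,-5,0,62]:
    u=proj(p,o+t*s/1000,st)[0]; print(s,u); cv2.circle(im,tuple(int(v) for v in u),3,(0,0,255),1)
cv2.imwrite("pics/w1.png",im)
```

```text
t 2.2 tcp [0.4244 0.3442 0.1433] F [-1.2  0.5  0.3] w 0.0849 j [ 0.9   0.32  2.01 -1.11  0.81  0.41]
[[0.684, -0.681, 0.262], [-0.184, 0.187, 0.965], [-0.706, -0.708, 0.003]]
0.67 [234.5, 185.6, 269.2, 216.5]
253.03757575757575 199.94424242424242 825
-45 [248.6814236 194.8175866]
-5 [248.78031597 197.42022136]
0 [248.79059262 197.69068402]
62 [248.89205742 200.36108327]
```

View pics/w1.png

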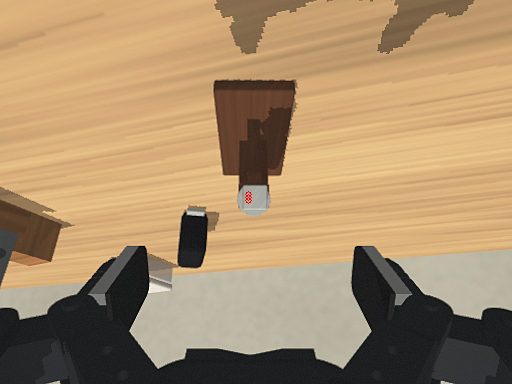

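Run:
```python
from h import *
st=observe()
p=get_image("wrist")
M=Rst(st).as_matrix()
h=np.array([.5065,.3208,.072])+np.array([-.0393,.01075,.019])
for d in ([0,0,0],M[:,2]*.005,M[:,1]*.005): print(proj(p,h+d,st))
T=T_wc(p,st);print((T[:3,:3].T@(h-T[:3,3])), "cam in tool",np.array(p["mount"]).round(3).tolist())
c=p["frame"][175:225:1,225:285]; g=cv2.cvtColor(c,cv2.COLOR_RGB2HSV)
bw=(g[:,:,1]<45); print("sat-low cols",np.nonzero(bw[12:38].mean(0)>.5)[0][[0,-1]]+225,"rows",np.nonzero(bw[:,18:40].mean(1)>.5)[0][[0,-1]]+175)
for r in range(180,222,3): 
    k=np.nonzero(bw[r-175])[0]; print(r,(k[[0,-1]]+225) if len(k) else None)
save(p,"w1c.png",(205,165,305,240),7)
```

```text
[[247.07394879 193.18201618]]
[[254.82242798 193.18078651]]
[[247.05303091 185.71696556]]
[-0.0018149   0.00263158  0.22172828] cam in tool [[0.001, -0.278, 0.961, -0.143], [-0.0, -0.961, -0.278, 0.071], [1.0, -0.0, -0.001, -0.0], [0.0, 0.0, 0.0, 1.0]]
sat-low cols [237 266] rows [183 212]
180 None
183 [242 264]
186 [240 265]
189 [238 266]
192 [237 267]
195 [236 267]
198 [236 267]
201 [236 267]
204 [237 266]
207 [239 265]
210 [242 262]
213 [247 257]
216 None
219 None
```

View pics/w1c.png

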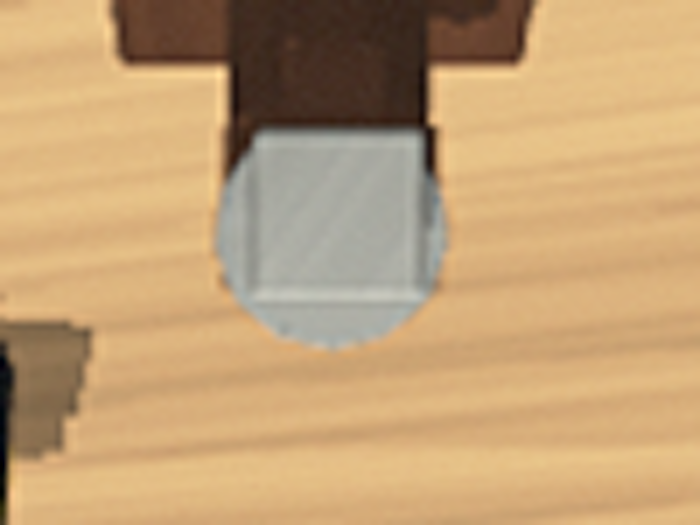

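Emit:
servo_tool(angular=[[0, 0, -0.5], [0, 0, -1], [0, 0, -1], [0, 0, -1]], xyz=[[25, -5.5, -25], [50, -11, -50], [70, -15.5, -71], [70, -15.5, -71]], grip=[-1, -1, -1, -1])

```text
time_s: 2.85
tool_pos: [0.4956, 0.3379, 0.0847]
ee_rot: [0.683, -0.605, 0.37, 0.178]
ft_force: [0.5, 0.1, -0.9]
width: 0.0856
```

Run:
```python
from h import *
st=observe(); show(st)
p=get_image("wrist"); save(p,"w2.png",(0,100,512,384),1.5)
```

```text
t 2.85 tcp [0.4956 0.3379 0.0847] F [ 0.5  0.1 -0.9] w 0.0856 j [ 0.77  0.46  1.96 -1.22  0.71  0.47]
[[0.663, -0.69, 0.29], [-0.204, 0.206, 0.957], [-0.72, -0.694, -0.004]]
```

View pics/w2.png

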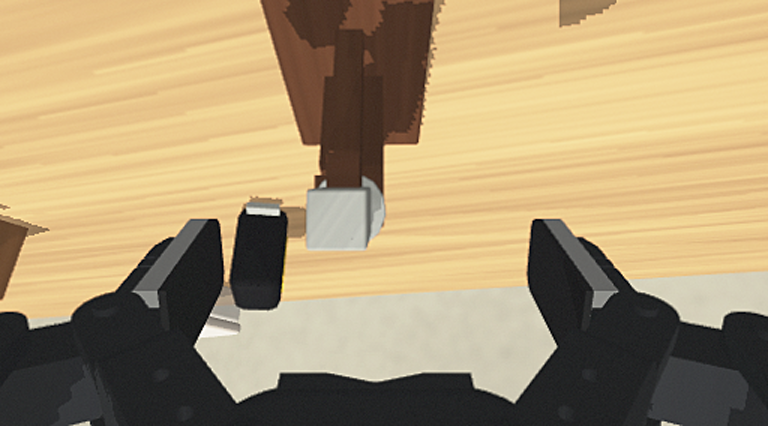

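Run:
```python
from h import *
st=observe(); p=get_image("wrist")
ps=np.radians(-17); t=np.array([np.cos(.4363)*np.cos(ps),np.cos(.4363)*np.sin(ps),-np.sin(.4363)])
g=np.array([.4815,.3322,.0860]); z=Rst(st).as_matrix()
h=g-t*.013
print(proj(p,h,st),[ (proj(p,h+z[:,i]*.005,st)-proj(p,h,st)).round(1) for i in range(3)])
M=Rt(58,-17,z[:,2]); plan(st,g+t*.002+.019*M[:,0],M)
```

```text
[[226.92082371 246.1201247 ]] [array([[ 0.8, -5.4]]), array([[ -0.2, -11.9]]), array([[12.8, -0. ]])]
turn [ 3.7 11.4 -0.2] 12.0 shift [ -1.9  -9.1 -16. ] 18.5
[1.9, 5.7, -0.1] [-0.9, -4.6, -8.0]
[3.7, 11.4, -0.2] [-1.9, -9.1, -16.0]
```

Emit:
servo_tool(angular=[[1.9, 5.7, -0.1], [3.7, 11.4, -0.2], [3.7, 11.4, -0.2]], xyz=[[-3, -6, -6], [-2, -9.7, -16], [-2, -9.7, -16]], grip=[-1, -1, -1])

```text
time_s: 3.32
tool_pos: [0.4932, 0.3283, 0.0711]
ee_rot: [0.664, -0.56, 0.43, 0.247]
ft_force: [-0.1, 1.2, -0.0]
width: 0.086
```

Run:
```python
from h import *
st=observe(); show(st)
```

```text
t 3.33 tcp [0.4932 0.3283 0.0711] F [-0.1  1.2 -0. ] w 0.086 j [ 0.66  0.42  1.92 -0.83  0.63  0.03]
[[0.509, -0.809, 0.294], [-0.154, 0.25, 0.956], [-0.847, -0.531, 0.003]]
```

Emit:
servo_tool(angular=[[0, 0, 0], [0, 0, 0], [0, 0, 0], [0, 0, 0], [0, 0, 0]], xyz=[[0.5, 0, -2], [0.5, 0, -2], [0.5, 0, -2], [0.5, 0, -2], [0.5, 0, -2]], grip=[-0.3, 0.2, 0.6, 1, 1], force=60)

```text
time_s: 3.95
tool_pos: [0.4932, 0.3287, 0.069]
ee_rot: [0.664, -0.56, 0.43, 0.247]
ft_force: [-5.3, 2.9, 2.9]
width: 0.015
```

Emit:
servo_tool(angular=[[0, 0, 0], [0, 0, 0], [0, 0, 0], [0, 0, 0]], xyz=[[0, 0, 0], [0, 0, 0], [0, 0, 0], [0, 0, 0]], grip=[1, 1, 1, 1], force=100)

```text
time_s: 4.45
tool_pos: [0.4931, 0.3287, 0.0691]
ee_rot: [0.664, -0.56, 0.43, 0.247]
ft_force: [-4.1, 0.9, 4.5]
width: 0.0144
```

```bash
cat >> h.py <<'E'
def seq(st,pos0,R0,pos1,R1,n):
    "rows in calls of 5, each call relative to its expected start"
    a=R.from_matrix(R0); dv=(R.from_matrix(R1)*a.inv()).as_rotvec(); dx=np.array(pos1)-pos0
    print("norm deg",np.degrees(np.linalg.norm(dv)),"mm",np.linalg.norm(dx)*1000)
    for k in range(0,n,5):
        m=min(5,n-k); A=[];X=[]
        for i in range(1,m+1):
            A.append((np.degrees(dv)*i/n).round(1).tolist()); X.append((dx*1000*i/n).round(1).tolist())
        print(A,X)
E
python3 - <<'E'
from h import *
st=observe(); show(st); M=Rst(st).as_matrix(); tcp=st["tool_pos"]
ps=np.radians(-17); t=np.array([np.cos(.4363)*np.cos(ps),np.cos(.4363)*np.sin(ps),-np.sin(.4363)])
g=tcp-.019*M[:,0]; s=(g[2]-.072)/np.sin(.4363); o=g+s*t; print("s",s,o)
r=M.T@(o-tcp); ta=M.T@t; np.savez("grasp.npz",r=r,ta=ta)
turn=R.from_rotvec(np.radians(65)*np.array([-np.sin(ps),np.cos(ps),0])); M1=(R.from_euler('z',-7,degrees=True)*turn).as_matrix()@M
print("pin axis after",M1@ta, "tool x",M1[:,0])
S=np.array([.5395,-.243,.167])
up=tcp+[0,0,.06]
via=np.array([.53,.05,.30])
seq(st,up,M,S+[0,0,.05]-M1@r,M1,12); print(S+[0,0,.05]-M1@r)
E
```

```text
t 4.45 tcp [0.4931 0.3287 0.0691] F [-4.1  0.9  4.5] w 0.0144 j [ 0.66  0.42  1.92 -0.83  0.62  0.04]
[[0.509, -0.809, 0.293], [-0.153, 0.25, 0.956], [-0.847, -0.531, 0.003]]
s 0.03123079793705043 [0.51054844 0.32335443 0.072     ]
pin axis after [ 2.95193931e-05 -1.31428806e-05 -9.99999999e-01] tool x [-0.49552185  0.22288555 -0.83951184]
norm deg 65.33473194849131 mm 577.9668854815229
[[1.9, 5.1, -0.5], [3.8, 10.2, -1.0], [5.7, 15.2, -1.6], [7.6, 20.3, -2.1], [9.5, 25.4, -2.6]] [[3.1, -47.3, 8.6], [6.2, -94.6, 17.2], [9.2, -141.9, 25.8], [12.3, -189.2, 34.4], [15.4, -236.5, 43.0]]
[[1.9, 5.1, -0.5], [3.8, 10.2, -1.0], [5.7, 15.2, -1.6], [7.6, 20.3, -2.1], [9.5, 25.4, -2.6]] [[3.1, -47.3, 8.6], [6.2, -94.6, 17.2], [9.2, -141.9, 25.8], [12.3, -189.2, 34.4], [15.4, -236.5, 43.0]]
[[1.9, 5.1, -0.5], [3.8, 10.2, -1.0]] [[3.1, -47.3, 8.6], [6.2, -94.6, 17.2]]
[ 0.53008416 -0.23876476  0.23228007]
```

Emit:
servo_tool(angular=[[0, 0, 0], [0, 0, 0], [0, 0, 0]], xyz=[[0, 0, 20], [0, 0, 50], [0, 0, 60]], grip=[1, 1, 1])

```text
time_s: 4.82
tool_pos: [0.4941, 0.329, 0.1305]
ee_rot: [0.665, -0.56, 0.429, 0.247]
ft_force: [-0.0, 1.0, -1.4]
width: 0.0144
```

Emit:
servo_tool(angular=[[1.9, 5.1, -0.5], [3.8, 10.2, -1], [5.7, 15.2, -1.6], [7.6, 20.3, -2.1], [9.5, 25.4, -2.6]], xyz=[[3, -43, 20], [6, -88, 40], [9, -135, 60], [12, -183, 80], [15, -232, 100]], grip=[1, 1, 1, 1, 1])

```text
time_s: 5.45
tool_pos: [0.5087, 0.0952, 0.2308]
ee_rot: [0.603, -0.425, 0.556, 0.384]
ft_force: [0.2, -0.4, -1.8]
width: 0.0142
```

Emit:
servo_tool(angular=[[1.9, 5.1, -0.5], [3.8, 10.2, -1], [5.7, 15.2, -1.6], [7.6, 20.3, -2.1], [9.5, 25.4, -2.6]], xyz=[[3, -47, 8], [6, -95, 12], [9, -142, 12], [12, -189, 10], [15, -236, 5]], grip=[1, 1, 1, 1, 1])

```text
time_s: 6.08
tool_pos: [0.5235, -0.1431, 0.2351]
ee_rot: [0.507, -0.265, 0.652, 0.498]
ft_force: [0.5, 0.6, -1.0]
width: 0.0145
```

Run:
```python
from h import *
st=observe(); show(st); M=Rst(st).as_matrix()
G=np.load("grasp.npz"); r,ta=G["r"],G["ta"]
print("origin",st["tool_pos"]+M@r,"axis",M@ta)
M1=Rt(180-57.1,-24.2,M[:,2]); 
# align pin axis to vertical, hand azimuth -24
from math import degrees
a=M@ta; v=np.cross(a,[0,0,-1]); ang=np.arcsin(np.linalg.norm(v)); M1=R.from_rotvec(v/np.linalg.norm(v)*ang).as_matrix()@M
S=np.array([.5395,-.243,.20]); plan(st,S-M1@r,M1)
```

```text
t 6.08 tcp [ 0.5235 -0.1431  0.2351] F [ 0.5  0.6 -1. ] w 0.0145 j [-0.46  0.5   1.23 -0.01  1.8  -1.63]
[[-0.346, -0.85, 0.396], [0.16, 0.363, 0.918], [-0.924, 0.381, 0.01]]
origin [ 0.53546102 -0.14812493  0.22190892] axis [ 0.17114833 -0.0635492  -0.98319365]
turn [3.7 9.9 0. ] 10.5 shift [  6.5 -95.8 -19.8] 98.0
[1.8, 4.9, 0.0] [3.2, -47.9, -9.9]
[3.7, 9.9, 0.0] [6.5, -95.8, -19.8]
```

Emit:
servo_tool(angular=[[1.8, 4.9, 0], [3.7, 9.9, 0], [3.7, 9.9, 0], [3.7, 9.9, 0]], xyz=[[3, -48, -5], [6.5, -96, -10], [6.5, -96, -20], [6.5, -96, -20]], grip=[1, 1, 1, 1])

```text
time_s: 6.58
tool_pos: [0.5294, -0.239, 0.2127]
ee_rot: [0.456, -0.203, 0.677, 0.541]
ft_force: [-1.1, 0.1, -1.4]
width: 0.0145
```

```bash
cat > c.py <<'E'
from h import *
import sys
st=observe(); show(st); M=Rst(st).as_matrix()
G=np.load("grasp.npz"); r,ta=G["r"],G["ta"]; o=st["tool_pos"]+M@r; a=M@ta
print("origin",o,"axis",a)
W=[]
for n in ["scene","wrist","top"]:
    p=get_image(n); im=p["frame"][:,:,::-1].copy()
    im=cv2.resize(im,None,fx=4,fy=4,interpolation=cv2.INTER_CUBIC)
    for q,c in [(o+a*s/1000,(0,0,255)) for s in (-45,0,62)]+[(np.array([.5395,-.243,.075]),(0,255,0))]:
        u=proj(p,q,st)[0]*4; print(n,(u/4).round(1)); cv2.circle(im,tuple(int(v) for v in u),4,c,1)
    c=proj(p,o+a*.05,st)[0]*4; x,y=[int(np.clip(v-w,0,m)) for v,w,m in zip(c,(200,250),(2048-400,1536-500))]
    W.append(im[y:y+500,x:x+400] if n!="wrist" else cv2.resize(im,None,fx=.2,fy=.2))
h=[cv2.resize(w,(int(w.shape[1]*330/w.shape[0]),330)) for w in W]
cv2.imwrite("pics/"+sys.argv[1],np.hstack(h))
E
python3 c.py m1.png
```

```text
t 6.58 tcp [ 0.5294 -0.239   0.2127] F [-1.1  0.1 -1.4] w 0.0145 j [-0.56  0.72  0.98 -0.09  2.01 -1.74]
[[-0.502, -0.768, 0.399], [0.219, 0.333, 0.917], [-0.837, 0.547, 0.001]]
origin [ 0.53881542 -0.2430562   0.19733059] axis [-0.00400967  0.0025561  -0.99998869]
scene [225.6  75.1]
scene [226.7  90.5]
scene [228.  109.9]
scene [228.7 127.1]
wrist [250.6 271.1]
wrist [250.4 276.7]
wrist [250.3 280.9]
wrist [250.5 284.8]
top [360.3 202.5]
top [354.8 204.6]
top [348.  207.3]
top [342.3 209.1]
```

View pics/m1.png

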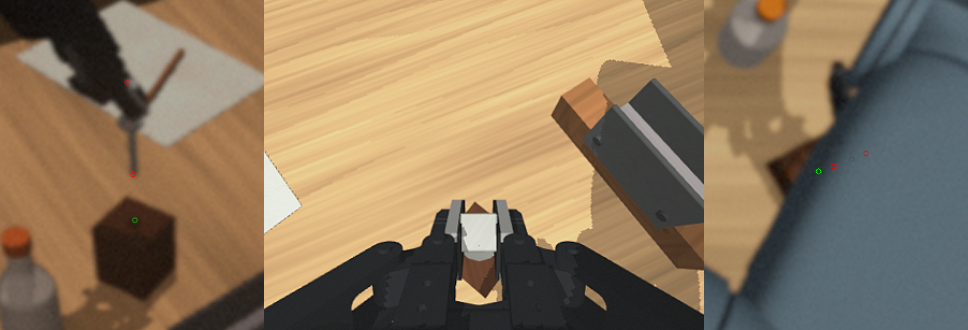

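Emit:
servo_tool(angular=[[0, 0, 0], [0, 0, 0], [0, 0, 0], [0, 0, 0]], xyz=[[0.7, 0, -25], [0.7, 0, -50], [0.7, 0, -65], [0.7, 0, -75]], grip=[1, 1, 1, 1])

```text
time_s: 7.22
tool_pos: [0.5314, -0.2378, 0.1422]
ee_rot: [0.457, -0.207, 0.676, 0.539]
ft_force: [0.8, -0.3, -1.7]
width: 0.0144
```

Emit:
servo_tool(angular=[[0, 0, 0], [0, 0, 0], [0, 0, 0]], xyz=[[0, 0, -15], [0, 0, -30], [0, 0, -40]], grip=[1, 1, 1])

```text
time_s: 7.6
tool_pos: [0.5315, -0.2379, 0.1012]
ee_rot: [0.457, -0.207, 0.676, 0.539]
ft_force: [2.0, -0.5, -0.4]
width: 0.0146
```

Run:
```python
from h import *
st=observe(); show(st); M=Rst(st).as_matrix()
G=np.load("grasp.npz"); r,ta=G["r"],G["ta"]; print(st["tool_pos"]+M@r,M@ta)
```

```text
t 7.6 tcp [ 0.5315 -0.2379  0.1012] F [ 2.  -0.5 -0.4] w 0.0146 j [-0.56  0.8   1.1  -0.09  1.8  -1.72]
[[-0.496, -0.773, 0.395], [0.213, 0.333, 0.918], [-0.842, 0.54, -0.0]]
[ 0.54107295 -0.24206713  0.08593136] [ 0.0035595  -0.00238066 -0.99999083]
```

Origin about 11 mm above the block; go on until the collar seats.

Emit:
servo_tool(angular=[[0, 0, 0], [0, 0, 0], [0, 0, 0], [0, 0, 0]], xyz=[[0, 0, -4], [0, 0, -8], [0, 0, -11], [0, 0, -12]], grip=[1, 1, 1, 1])

```text
time_s: 8.1
tool_pos: [0.5316, -0.238, 0.0896]
ee_rot: [0.457, -0.207, 0.676, 0.539]
ft_force: [1.2, -0.5, 2.6]
width: 0.0147
```

Emit:
servo_tool(angular=[[0, 0, 0], [0, 0, 0]], xyz=[[0, 0, -2], [0, 0, -3]], grip=[1, 1])

```text
time_s: 8.35
tool_pos: [0.5316, -0.238, 0.0895]
ee_rot: [0.457, -0.207, 0.676, 0.539]
ft_force: [0.0, 0.6, 15.9]
width: 0.0141
```

Emit:
servo_tool(angular=[[0, 0, 0], [0, 0, 0], [0, 0, 0], [0, 0, 0], [0, 0, 0]], xyz=[[0, 0, 0.5], [0, 0, 0.5], [0, 0, 0.5], [0, 0, 0.5], [0, 0, 0.5]], grip=[0.7, 0, -0.6, -1, -1])

```text
time_s: 8.98
tool_pos: [0.5315, -0.238, 0.0898]
ee_rot: [0.457, -0.207, 0.676, 0.539]
ft_force: [-0.3, -0.4, 1.0]
width: 0.0845
```

Emit:
servo_tool(angular=[[0, 0, 0], [0, 0, 0], [0, 0, 0], [0, 0, 0]], xyz=[[10, -4.3, 17], [25, -10.7, 42], [45, -19, 76], [50, -21.5, 84]], grip=[-1, -1, -1, -1])

```text
time_s: 9.48
tool_pos: [0.5829, -0.2603, 0.1756]
ee_rot: [0.458, -0.209, 0.676, 0.538]
ft_force: [0.6, -0.6, 0.3]
width: 0.0853
```

Run:
```python
from h import *
st=observe(); show(st); M=Rst(st).as_matrix()
M1=Rt(90,66.7-90,M[:,2]); print(M1.round(2).tolist())
plan(st,[.541,-.2425,.19],M1)
p=get_image("scene"); save(p,"s2.png",(190,60,290,180),5)
```

```text
t 9.47 tcp [ 0.5829 -0.2603  0.1756] F [ 0.6 -0.6  0.3] w 0.0853 j [-0.55  0.85  0.81 -0.09  2.04 -1.73]
[[-0.493, -0.775, 0.396], [0.211, 0.335, 0.918], [-0.844, 0.536, -0.002]]
[[0.0, -0.92, 0.4], [-0.0, 0.4, 0.92], [-1.0, -0.0, 0.0]]
turn [-12.7 -29.8   0. ] 32.4 shift [-41.9  17.8  14.4] 47.8
[-3.2, -7.4, 0.0] [-10.5, 4.4, 3.6]
[-6.4, -14.9, 0.0] [-21.0, 8.9, 7.2]
[-9.5, -22.3, 0.0] [-31.5, 13.3, 10.8]
[-12.7, -29.8, 0.0] [-41.9, 17.8, 14.4]
```

View pics/s2.png

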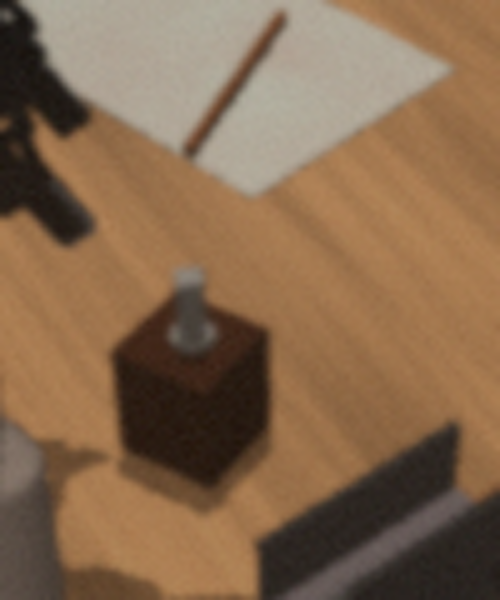

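The pin stands upright in the block, collar down on its top. Go above it and look with the wrist camera.

Emit:
servo_tool(angular=[[-3.2, -7.4, 0], [-6.4, -14.9, 0], [-9.5, -22.3, 0], [-12.7, -29.8, 0], [-12.7, -29.8, 0]], xyz=[[-10.5, 4.4, 5], [-21, 9, 10], [-31.5, 13.3, 14.4], [-42, 18, 14.4], [-42, 18, 14.4]], grip=[-1, -1, -1, -1, -1])

```text
time_s: 10.15
tool_pos: [0.5357, -0.2388, 0.1878]
ee_rot: [0.59, -0.386, 0.591, 0.391]
ft_force: [0.7, 0.4, 0.4]
width: 0.0854
```

Run:
```python
from h import *
st=observe(); show(st); p=get_image("wrist")
for s in silhouettes(p,"pin")[:2]:
    print(s["conf"],s["extent"])
for q in ([.541,-.242,.119],[.541,-.242,.08]): print(proj(p,q,st))
im=p["frame"][:,:,::-1].copy()
for z in (.119,.08):
    u=proj(p,[.541,-.242,z],st)[0]; cv2.circle(im,tuple(int(v) for v in u),2,(0,0,255),-1)
u=proj(p,[.541,-.242,.1],st)[0]; x,y=int(np.clip(u[0]-70,0,372)),int(np.clip(u[1]-50,0,284)); print(x,y)
cv2.imwrite("pics/w3.png",cv2.resize(im[y:y+100,x:x+140],None,fx=5,fy=5,interpolation=2))
```

```text
t 10.15 tcp [ 0.5357 -0.2388  0.1878] F [0.7 0.4 0.4] w 0.0854 j [-0.61  0.36  1.5   0.    1.29 -1.77]
[[-0.005, -0.918, 0.396], [0.004, 0.396, 0.918], [-1.0, 0.006, 0.002]]
0.75 [229.3, 176.7, 264.7, 227.1]
0.58 [381.6, 0.0, 511.5, 209.3]
[[248.94552109 212.96546513]]
[[248.99482266 195.68990255]]
178 153
```

View pics/w3.png

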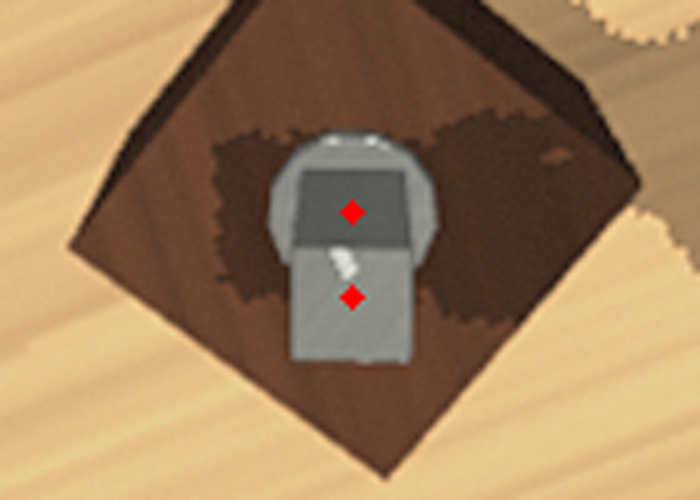

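Emit:
servo_tool(angular=[[-0.2, -0.3, 0], [-0.2, -0.3, 0], [-0.2, -0.3, 0], [-0.2, -0.3, 0], [-0.2, -0.3, 0]], xyz=[[3, -1.5, -25], [5, -3, -55], [5, -3, -85], [5, -3, -100], [5, -3, -100]], grip=[-1, -1, -1, -1, -1])

```text
time_s: 10.88
tool_pos: [0.5449, -0.2448, 0.0877]
ee_rot: [0.591, -0.389, 0.591, 0.388]
ft_force: [-0.4, -0.8, 0.6]
width: 0.0854
```

Emit:
servo_tool(angular=[[0, 0, 0], [0, 0, 0], [0, 0, 0], [0, 0, 0], [0, 0, 0]], xyz=[[0, 0, 0], [0, 0, 0], [0, 0, 0], [0, 0, 0], [0, 0, 0]], grip=[-0.3, 0.3, 0.7, 1, 1], force=30)

```text
time_s: 11.5
tool_pos: [0.5452, -0.245, 0.0884]
ee_rot: [0.591, -0.389, 0.59, 0.388]
ft_force: [-0.1, -0.2, 4.8]
width: 0.0156
```

Emit:
servo_tool(angular=[[0, 0, 0], [0, 0, 0], [0, 0, 0], [0, 0, 0]], xyz=[[0, 0, 0], [0, 0, 0], [0, 0, 0], [0, 0, 0]], grip=[1, 1, 1, 1], force=70)

```text
time_s: 12.0
tool_pos: [0.5452, -0.245, 0.0885]
ee_rot: [0.591, -0.389, 0.59, 0.388]
ft_force: [0.1, -0.9, 2.9]
width: 0.0148
```

Run:
```python
from h import *
st=observe(); show(st)
```

```text
t 12.0 tcp [ 0.5452 -0.245   0.0885] F [ 0.1 -0.9  2.9] w 0.0148 j [-0.61  0.47  1.6   0.    1.07 -1.77]
[[0.002, -0.918, 0.396], [-0.001, 0.396, 0.918], [-1.0, -0.002, -0.0]]
```

Emit:
servo_tool(angular=[[0, 0, 0], [0, 0, 0], [0, 0, -10], [0, 0, -20], [0, 0, -28]], xyz=[[0, 0, 30], [0, 0, 75], [0, 5, 110], [-2, 25, 122], [-4, 60, 122]], grip=[1, 1, 1, 1, 1])

```text
time_s: 12.62
tool_pos: [0.5416, -0.1856, 0.2113]
ee_rot: [0.669, -0.233, 0.667, 0.231]
ft_force: [0.4, -0.0, -1.9]
width: 0.0147
```

Emit:
servo_tool(angular=[[0, 0, -9.4], [0, 0, -18.8], [0, 0, -28.2], [0, 0, -28.2], [0, 0, -28.2]], xyz=[[-3, 47, 0], [-6, 94, 0], [-8, 141, 0], [-8, 141, 0], [-8, 141, 0]], grip=[1, 1, 1, 1, 1])

```text
time_s: 13.25
tool_pos: [0.5334, -0.0447, 0.2109]
ee_rot: [0.704, -0.064, 0.704, 0.061]
ft_force: [0.1, 0.5, -1.5]
width: 0.0152
```

Run:
```python
from h import *
st=observe(); show(st); p=get_image("wrist")
im=p["frame"][:,:,::-1].copy()
for h in ([.5658,-.033,.075],[.5318,-.0392,.075],[.499,-.0454,.075]):
    u=proj(p,h,st)[0]; print(u.round(1)); cv2.circle(im,tuple(int(v) for v in u),2,(0,0,255),-1)
M=Rst(st).as_matrix(); o=st["tool_pos"]+M@np.array([0.0135,.0048,0])
for s in (-45,0,62):
    u=proj(p,o+M[:,0]*s/1000,st)[0]; print("pin",s,u.round(1)); cv2.circle(im,tuple(int(v) for v in u),2,(0,255,0),-1)
cv2.imwrite("pics/w4full.png",im)
cv2.imwrite("pics/w4.png",cv2.resize(im[130:310,135:375],None,fx=3.2,fy=3.2,interpolation=2))
```

```text
t 13.25 tcp [ 0.5334 -0.0447  0.2109] F [ 0.1  0.5 -1.5] w 0.0152 j [-0.29  0.25  1.6  -0.    1.29 -0.47]
[[0.001, -0.177, 0.984], [-0.004, 0.984, 0.177], [-1.0, -0.004, -0.0]]
[291.4 169.9]
[249.8 170. ]
[209.7 170.4]
pin -45 [251.1 277.3]
pin 0 [250.8 229.1]
pin 62 [250.7 192.7]
```

View pics/w4.png

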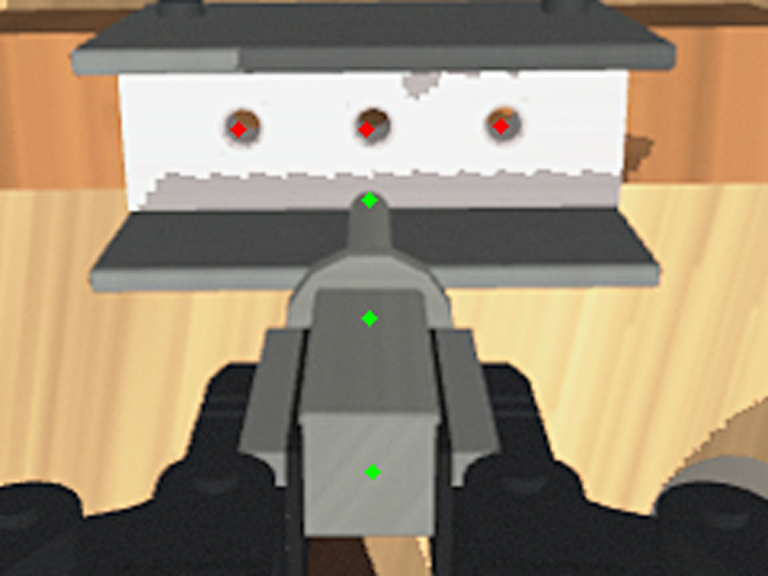

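Run:
```python
from h import *
im=cv2.imread("pics/w4full.png"); g=cv2.cvtColor(im,cv2.COLOR_BGR2GRAY)
print("col 247..255 x rows 184..200"); print(g[184:202,240:263])
# holes
m=(g[157:184,195:310]<200).astype(np.uint8); m|=((im[157:184,195:310,2]>240)&(im[157:184,195:310,1]<30)).astype(np.uint8)
n,l,s,c=cv2.connectedComponentsWithStats(m)
for i in range(1,n): 
    if s[i,4]>30: print(s[i],c[i]+[195,157])
```

```text
col 247..255 x rows 184..200
[[166 170 170 172 168 224 240 238 239 238 250 223 169 172 173 173 171 169
  224 240 238 239 241]
 [177 180 180 179 180 176 174 173 173 170 229 215 178 181 180 182 183 181
  177 176 175 174 175]
 [181 183 185 184 183 184 182 180 180 180 181 180 183 185 185 182 185 184
  182 183 184 182 184]
 [182 182 182 181 182 181 181 182 183 182 181 181 180 182 181 182 182 182
  181 181 181 181 181]
 [180 180 182 182 181 180 180 182 184 183 184 186 184 182 181 180 180 181
  180 180 181 182 181]
 [183 183 183 184 183 184 187 184 176 171 169 170 179 186 186 184 183 184
  183 184 183 182 184]
 [184 185 185 184 186 190 183 154 130 126 150 119 138 160 184 190 187 185
  184 187 187 186 186]
 [187 187 189 188 190 186 146 101  89 150 150 150  96 107 151 186 191 187
  187 187 185 187 186]
 [186 186 186 187 187 151 103  95 150 150 150 150 150 101 107 156 186 186
  185 185 184 185 184]
 [188 187 188 191 169 115  93  97  99 150 150 150 104 106 102 116 171 193
  191 188 189 188 189]
 [171 172 173 174 143 104  97  98  99 103 150 104 106 109 105 101 145 168
  165 166 164 167 167]
 [108 108 107 107 113 105 101 101  99 100 102 102 103 107 109 107  93  81
   81  80  82  81  81]
 [ 63  66  63  63  88 102  99  99 101 102 102 104 108 109 110 110  90  70
   68  65  68  65  66]
 [ 72  70  68  64  93 104 101 101 101 102 106 105 108 107 109 110  94  76
   70  69  71  71  69]
 [ 72  70  72  71  95 100 101 100 102 102 102 104 107 110 108 112  94  76
   69  73  72  71  71]
 [ 72  72  71  74  96 101 101 101 103 103 104 106 106 109 110 112  98  74
   70  74  71  71  71]
 [ 72  70  70  78  95 100 100 101 101 103 104 105 106 110 109 110  96  77
   70  72  73  73  74]
 [ 73  73  73  77  93 100 101 100 102 102 105 105 105 109 109 112 100  78
   70  73  72  73  72]]
[ 10   7  12  12 114] [210.51754386 169.4122807 ]
[ 51   6  11  13 114] [251.00877193 168.96491228]
[ 91   6  12  12 110] [291.82727273 168.60909091]
```

Run:
```python
from h import *
st=observe(); p=get_image("wrist"); show(st)
H=atz(p,[[210.5,169.4],[251,169],[291.8,168.6]],.075,st); print(H.round(4).tolist(), np.linalg.norm(H[0]-H[2]),np.degrees(np.arctan2(*(H[2]-H[0])[[1,0]])))
t=atz(p,[[250.3,195.6]],st["tool_pos"][2]-.0755,st)[0]
h=atz(p,[[135+369.5/3.2-.3,130+474.5/3.2-.3]],st["tool_pos"][2]+.0315,st)[0]
print("tip",t.round(4),"head",h.round(4)); print("tip->holes mm",((H-t)*1000).round(1).tolist())
```

```text
t 13.3 tcp [ 0.5335 -0.0453  0.211 ] F [ 0.4 -0.  -1. ] w 0.015 j [-0.29  0.25  1.6  -0.    1.29 -0.47]
[[0.001, -0.176, 0.984], [-0.004, 0.984, 0.176], [-1.0, -0.004, -0.0]]
[[0.4996, -0.045, 0.075], [0.5327, -0.0387, 0.075], [0.566, -0.0324, 0.075]] 0.06756988807136118 10.678726606118454
tip [ 0.5329 -0.0429  0.1355] head [ 0.5324 -0.0407  0.2425]
tip->holes mm [[-33.2, -2.1, -60.5], [-0.1, 4.2, -60.5], [33.2, 10.4, -60.5]]
```

Emit:
servo_tool(angular=[[0.2, 0, 0.4], [0.2, 0, 0.4], [0.2, 0, 0.4], [0.2, 0, 0.4], [0.2, 0, 0.4]], xyz=[[0, 3.6, 0], [0, 3.6, -20], [0, 3.6, -40], [0, 3.6, -50], [0, 3.6, -50]], grip=[1, 1, 1, 1, 1])

```text
time_s: 13.98
tool_pos: [0.5332, -0.0423, 0.1604]
ee_rot: [0.704, -0.064, 0.704, 0.064]
ft_force: [0.5, 0.8, -2.2]
width: 0.0147
```

Run:
```python
from h import *
st=observe(); p=get_image("wrist"); show(st)
g=cv2.cvtColor(p["frame"],cv2.COLOR_RGB2GRAY); save(p,"w5.png",(200,140,300,240),6)
H=np.array([[.5327,-.0387,.075]]); print(proj(p,H,st))
```

```text
t 13.97 tcp [ 0.5332 -0.0423  0.1604] F [ 0.5  0.8 -2.2] w 0.0147 j [-0.29  0.29  1.67 -0.    1.18 -0.47]
[[-0.001, -0.181, 0.983], [-0.0, 0.983, 0.181], [-1.0, -0.0, -0.001]]
[[250.91200325 190.24411967]]
```

View pics/w5.png

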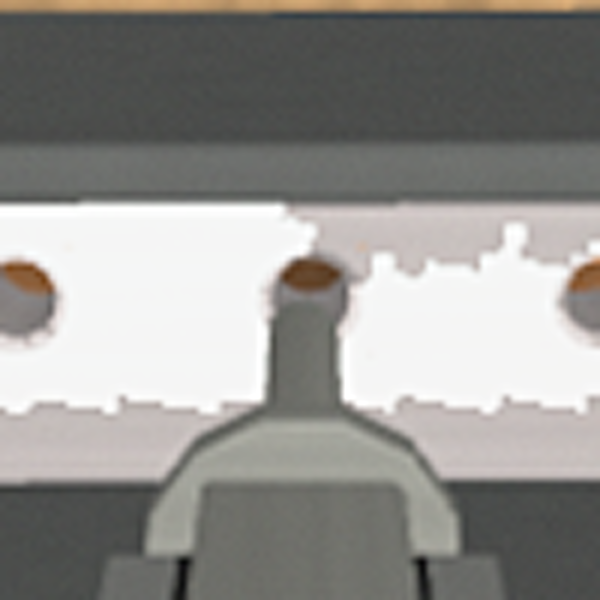

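Emit:
servo_tool(angular=[[0, 0, 0], [0, 0, 0], [0, 0, 0], [0, 0, 0], [0, 0, 0]], xyz=[[0.7, 0.6, -4], [0.7, 0.6, -8], [0.7, 0.6, -11], [0.7, 0.6, -14], [0.7, 0.6, -16]], grip=[1, 1, 1, 1, 1])

```text
time_s: 14.65
tool_pos: [0.5344, -0.0417, 0.1449]
ee_rot: [0.704, -0.065, 0.704, 0.064]
ft_force: [-0.7, 0.5, -1.1]
width: 0.015
```

Emit:
servo_tool(angular=[[0, 0, 0], [0, 0, 0], [0, 0, 0], [0, 0, 0], [0, 0, 0]], xyz=[[0, 0, -5], [0, 0, -10], [0, 0, -13], [0, 0, -16], [0, 0, -18]], grip=[1, 1, 1, 1, 1])

```text
time_s: 15.28
tool_pos: [0.5344, -0.0417, 0.1267]
ee_rot: [0.704, -0.065, 0.704, 0.064]
ft_force: [-0.1, 0.0, -1.4]
width: 0.0146
```

Emit:
servo_tool(angular=[[0, 0, 0], [0, 0, 0], [0, 0, 0], [0, 0, 0], [0, 0, 0]], xyz=[[0, 0, -3], [0, 0, -6], [0, 0, -11], [0, 0, -18], [0, 0, -25]], grip=[1, 1, 1, 1, 1])

```text
time_s: 15.9
tool_pos: [0.5343, -0.0416, 0.1011]
ee_rot: [0.704, -0.065, 0.704, 0.064]
ft_force: [-0.3, 0.3, -1.1]
width: 0.0152
```

Emit:
servo_tool(angular=[[0, 0, 0], [0, 0, 0], [0, 0, 0], [0, 0, 0], [0, 0, 0]], xyz=[[0, 0, -4], [0, 0, -8], [0, 0, -11], [0, 0, -13], [0, 0, -14]], grip=[1, 1, 1, 1, 1])

```text
time_s: 16.52
tool_pos: [0.5344, -0.0417, 0.0885]
ee_rot: [0.704, -0.065, 0.704, 0.064]
ft_force: [-6.0, 1.9, 15.9]
width: 0.0148
```

Seated at exactly the expected height (0.0885), 16 N on the collar. Ease off, release and retreat.

Emit:
servo_tool(angular=[[0, 0, 0], [0, 0, 0], [0, 0, 0], [0, 0, 0], [0, 0, 0]], xyz=[[0, 0, 0], [0, 0, 0], [0, 0, 0], [0, 0, 0], [0, 0, 0]], grip=[0.8, 0.6, 0.3, 0, -0.3])

```text
time_s: 17.15
tool_pos: [0.5343, -0.0417, 0.0884]
ee_rot: [0.704, -0.065, 0.704, 0.064]
ft_force: [0.4, -0.5, -0.7]
width: 0.0551
```

Emit:
servo_tool(angular=[[0, 0, 0], [0, 0, 0], [0, 0, 0], [0, 0, 0], [0, 0, 0]], xyz=[[0, 0, 0], [0, 0, 20], [0, 0, 60], [0, 0, 110], [0, 0, 120]], grip=[-0.3, -0.3, -0.3, -0.3, -0.3])

```text
time_s: 17.77
tool_pos: [0.5363, -0.0423, 0.2122]
ee_rot: [0.707, -0.066, 0.702, 0.063]
ft_force: [-0.3, 0.5, 0.5]
width: 0.0556
```

Run:
```python
from h import *
st=observe(); p=get_image("wrist"); show(st); 
a=cv2.resize(p["frame"][100:340,130:380,::-1],None,fx=1.6,fy=1.6)
q=get_image("scene"); b=cv2.resize(q["frame"][130:230,215:315,::-1],(384,384))
cv2.imwrite("pics/f.png",np.hstack([a,b]))
for h in ([.5338,-.0387,.12],[.5338,-.0387,.08]): print(proj(p,h,st),proj(q,h))
```

```text
t 17.77 tcp [ 0.5363 -0.0423  0.2122] F [-0.3  0.5  0.5] w 0.0556 j [-0.29  0.25  1.6  -0.    1.29 -0.47]
[[0.007, -0.182, 0.983], [-0.003, 0.983, 0.182], [-1.0, -0.004, 0.007]]
[[247.19852445 186.61153052]] [[268.42245735 161.19599499]]
[[247.2803128  173.23354494]] [[267.86163838 172.26415228]]
```

View pics/f.png

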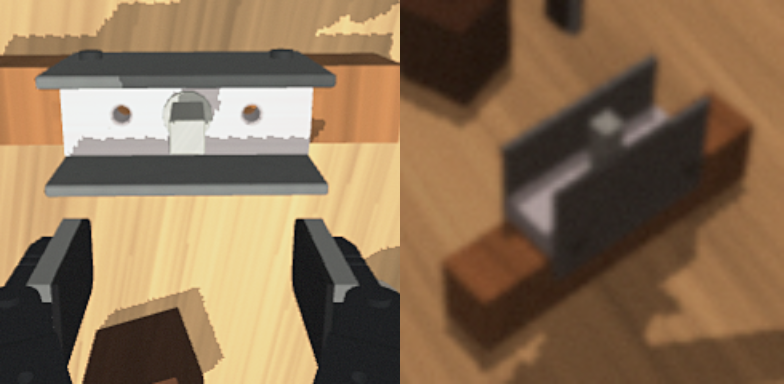

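The pin stands upright in the middle hole: its collar is on the plate around (187,108), its head is level with the tops of the side plates, and the gripper is clear.

```bash
python3 -c "
from cell import *
print(sign_off())"
```

```text
the job is handed in; nothing more can be done
None
```

The pin is locked in the jig's middle hole (hole1), fully home with its collar on the plate, released, and the job is handed in at about 18 s of robot time.

- **Block:** I took the pin from the trough with a tilted grasp and stood it in the wooden block. It stopped on its collar at about 16 N with no further travel. I let go, and a scene picture showed it upright with the collar on the block.
- **Jig:** I took it again straight from above. The middle hole was the first I tried, and the pin passed the 20 mm stop depth with no force. It seated at 16 N with the tool at 88.5 mm, the same height as when I took it from the block.
- **Last checks:** The final wrist and scene pictures show the pin upright with its collar down. The gripper was open and 120 mm above, with no force on the wrist. I didn't touch the glue bottle or the tape measure, but took no last picture of them.
- **Disagreements:**
  - My first grasp pose in the trough ran into a joint range limit, so I used a steeper tilt.
  - The regrasp landed about 4 mm off centre.
  - The wrist picture suggested about 1° of pin tilt in the hand.

  I corrected the last two before inserting, and the pin went in without force.

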